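# Line up the paint bottles by height

### The job

Set up the paint display: stand the four paint bottles upright on the board's white dots in order of height, one centred on each dot, the tallest next to the toy giraffe and the shortest at the other end next to the toy mouse. Do not knock any bottle over and leave the brush pot where it stands.

Things in the scene. Friction and masses are not known exactly. Their poses are not given: they have to be found in the camera images.
- bottle_white: white paint bottle standing upright with a paper label band and a black cap: 36 mm diameter, 66 mm tall overall, about 40 g. Straight round body up to 40 mm, then a shoulder 10 mm high, then a black cap 22 mm in diameter whose top 14 mm can be seen. Origin: centre of the underside, z up. Loose; stands on the table at the start.
- bottle_red: red paint bottle standing upright with a paper label band and a black cap: 40 mm diameter, 92 mm tall overall, about 90 g. Straight round body up to 66 mm, then a shoulder 10 mm high, then a black cap 22 mm in diameter whose top 14 mm can be seen. Origin: centre of the underside, z up. Loose; stands on the table at the start.
- bottle_green: green paint bottle standing upright with a paper label band and a black cap: 44 mm diameter, 118 mm tall overall, about 160 g. Straight round body up to 92 mm, then a shoulder 10 mm high, then a black cap 22 mm in diameter whose top 14 mm can be seen. Origin: centre of the underside, z up. Loose; stands on the table at the start.
- bottle_blue: blue paint bottle standing upright with a paper label band and a black cap: 48 mm diameter, 144 mm tall overall, about 280 g. Straight round body up to 118 mm, then a shoulder 10 mm high, then a black cap 22 mm in diameter whose top 14 mm can be seen. Origin: centre of the underside, z up. Loose; stands on the table at the start.
- mark_a: one of four identical round white paper dots, 58 mm in diameter, flat on the top of a dark wooden display board (110 x 470 x 15 mm, fixed). The four dots are in one straight line along the board's middle, 90 mm between centres; the letter says nothing about its place in the row. Origin: the dot's centre, at the board's top face, 15 mm above the table, on which a bottle's underside will rest.
- mark_b: one of four identical round white paper dots, 58 mm in diameter, flat on the top of a dark wooden display board (110 x 470 x 15 mm, fixed). The four dots are in one straight line along the board's middle, 90 mm between centres; the letter says nothing about its place in the row. Origin: the dot's centre, at the board's top face, 15 mm above the table, on which a bottle's underside will rest.
- mark_c: one of four identical round white paper dots, 58 mm in diameter, flat on the top of a dark wooden display board (110 x 470 x 15 mm, fixed). The four dots are in one straight line along the board's middle, 90 mm between centres; the letter says nothing about its place in the row. Origin: the dot's centre, at the board's top face, 15 mm above the table, on which a bottle's underside will rest.
- mark_d: one of four identical round white paper dots, 58 mm in diameter, flat on the top of a dark wooden display board (110 x 470 x 15 mm, fixed). The four dots are in one straight line along the board's middle, 90 mm between centres; the letter says nothing about its place in the row. Origin: the dot's centre, at the board's top face, 15 mm above the table, on which a bottle's underside will rest.
- giraffe: small yellow wooden toy giraffe, 104 mm tall, 65 mm long across the board and 16 mm thick along it, fixed on one end of the board; it marks the tall end. (A grey toy mouse 22 mm high is fixed on the other end and marks the short end.) Origin: midway between its feet, on the board's top face, in line with the dots, 70 mm beyond the centre of the nearest dot.
- brush_pot: bystander: dark metal pot, 76 mm across, 70 mm high, with four paint brushes standing in it, about 180 mm tall in all, loose, to one side of the work. Origin: centre of the underside.
Mind the look-alikes: they are no part of the job. What is shaped like the bottle_blue but yellow is not meant.

How it is judged (in metres and radians):
At the end, for the whole second after the job is handed in: From the giraffe's end the row reads blue, green, red, white (tallest to shortest); each bottle stands on its own dot, its centre within 13 mm of the dot's centre, upright within 0.08 rad, its underside within 4 mm of the board's top, released and at rest ((horizontal distance between bottle_blue and mark_a below 0.013 m or horizontal distance between bottle_blue and mark_b below 0.013 m or horizontal distance between bottle_blue and mark_c below 0.013 m or horizontal distance between bottle_blue and mark_d below 0.013 m) and horizontal distance between bottle_blue and giraffe below 0.115 m and z of bottle_blue in the frame of giraffe between -0.004 and 0.004 m and angle between each of bottle_blue, bottle_green, bottle_red, bottle_white's own z axis and vertical below 0.08 rad and linear speed of each of bottle_blue, bottle_green, bottle_red, bottle_white below 0.02 m/s and angular speed of each of bottle_blue, bottle_green, bottle_red, bottle_white below 0.2 rad/s and (horizontal distance between bottle_green and mark_a below 0.013 m or horizontal distance between bottle_green and mark_b below 0.013 m or horizontal distance between bottle_green and mark_c below 0.013 m or horizontal distance between bottle_green and mark_d below 0.013 m) and horizontal distance between bottle_green and giraffe between 0.115 and 0.205 m and z of bottle_green in the frame of giraffe between -0.004 and 0.004 m and (horizontal distance between bottle_red and mark_a below 0.013 m or horizontal distance between bottle_red and mark_b below 0.013 m or horizontal distance between bottle_red and mark_c below 0.013 m or horizontal distance between bottle_red and mark_d below 0.013 m) and horizontal distance between bottle_red and giraffe between 0.205 and 0.295 m and z of bottle_red in the frame of giraffe between -0.004 and 0.004 m and (horizontal distance between bottle_white and mark_a below 0.013 m or horizontal distance between bottle_white and mark_b below 0.013 m or horizontal distance between bottle_white and mark_c below 0.013 m or horizontal distance between bottle_white and mark_d below 0.013 m) and horizontal distance between bottle_white and giraffe above 0.295 m and z of bottle_white in the frame of giraffe between -0.004 and 0.004 m); the robot touches nothing.
It fails at once if the white bottle is knocked over (angle between bottle_white's own z axis and vertical above 1 rad).
It fails at once if the red bottle is knocked over (angle between bottle_red's own z axis and vertical above 1 rad).
It fails at once if the green bottle is knocked over (angle between bottle_green's own z axis and vertical above 1 rad).
It fails at once if the blue bottle is knocked over (angle between bottle_blue's own z axis and vertical above 1 rad).
It fails at once if the brush pot is pushed away or tipped over (distance of brush_pot from where it was at the start of the episode above 0.03 m or angle between brush_pot's own z axis and vertical above 0.4 rad).
It also fails if it takes over 115 s, if anything falls off the work surface, if the arm or the gripper's body presses on something with over 40 N, if the wrist force passes 120 N, or if a joint passes its speed limit or range.

### The arm

A 7-joint arm with a two-finger parallel gripper is mounted at the origin on the work surface. World frame = base frame: x ahead of the robot, y to its left, z up, the work surface at z = 0. Lengths are in mm, angles in rad, forces in N, time in s.
With the tool pointing down it reaches from about 350 to 900 mm from the base axis. Payload 8.1 kg.
Tool frame: the origin (TCP) lies on the centre line of the jaws, within the pads' length; the fingertips stand 14 mm ahead of it and the grasp point (between the pads) lies 5 mm behind it; z points along the fingers, y is the line along which they close (so a half turn about z gives the same grasp; the last joint's range is limited). The gripper opens to 85 mm and grips with 20 to 120 N. Pads are 22 mm wide; open, the fingers measure 114 mm over their backs; the gripper's body (76 mm by 85 mm) begins 54 mm behind the grasp point. The pads swing forward as they close: fully open they stand 13 mm farther back than shut.
Start: joints at [1.028, 0.434, 0.025, 1.573, -0.012, 1.134, -0.075], TCP at [266.079, -565.548, 206.023] pointing down, gripper open.
Joint ranges: [-2.62, 2.62], [-0.44, 2.09], [-1.27, 1.32], [0.08, 2.57], [-1.32, 4.46], [0.12, 2], [-2.74, 2.74]. Speed limits (rad/s): [2.22, 2.22, 3.01, 3.01, 3.14, 3.14, 3.14].

### API

Orientations are given as a unit quaternion [x, y, z, w].
In Python, from bench import sensors, optics, r, search_frame, cut_out, place_of gives the robot as it stands. The module is installed in compiled form; this text tells all that it offers.
- The arm moves only by the shell command python3 -m creep 'ROWS'. ROWS is JSON, a list that holds one entry, the list of rows, each a list of 7 numbers: the shift along the tool's x, y, z in m, then the turn, a rotation vector about the tool's x, y, z in degrees, then the finger opening in m, from 0 to 0.0854. A call has exactly 10 rows; each row is the pose to reach, as a shift and turn from the pose commanded when the call began, along the tool's axes at that moment; what a row does not reach only later rows make up. A row lasts 1/12 s, in which the tool goes at most 41.7 mm and 7.16 degrees, less where a joint would pass 70% of its speed; a pose out of reach is approached as far as the arm can. A call with a gripper value outside its range is refused whole. The fingers move at their own pace and stop on an object; the grip force is fixed at half the most. Time passes only in rows, so rows that repeat a pose let the fingers close, or fill a call up. It gives the time, the measured TCP pose, the force, the opening and the grip force at its end, in the units of the state.
- sensors.get_obs(): the state, without advancing time (a new reading comes with each control period).
- optics.camera(name): name is "side" or "top" or "wrist"; returns a dict with "frame" (384x512x3 uint8, red, green, blue), "fovy" (degrees; the focal length in pixels is half the picture's height over the tangent of half this angle, whatever the lens; pixels are square), "cx", "cy" (the principal point, pixels), "xyz" and "rotation" of the camera in the world. Camera axes: x right, y down, z forward; pixel columns grow to the right and rows downward; lengths in mm; the calibration is good to about 2 mm. A picture is of the moment at which its call begins. There is no depth.
- r.close_job(): hands the job in; it is judged then, once.
Trained networks look in the newest picture that a camera, given by its name, has taken for a name from the list of things; names that differ only in an ending like _2 or _b are one class to them, and where a whole thing is asked for, a point or a joint stands for the part that bears it (a point fixed in the world has none). Each returns a list of dicts, best first, with "p" (0 to 1); they miss things now and then, are a little off and sometimes report something else, mostly with a low value. They report only what shows in the picture. A call takes as long as a camera call. They do not tell look-alikes from the thing itself.
- search_frame(label, camera): "bbox" ([left, top, width, height] in pixels, round what is visible of it).
- cut_out(label, camera): "pixels" (384x512 bool, what is visible of it) and "bbox" ([left, top, width, height] in pixels, round what is visible of it).
- place_of(label, camera): "position" ([column, row] in pixels: a listed point, or the origin of a listed thing).
The state is a dict: "time": time; "joints": joint angles; "qd": joint speeds; "joint_efforts": joint torques, N m; "eef_pos": TCP position; "ee_rot": TCP orientation; "force": force on the tool from outside, world axes, zero at the start; "torque": the same for the moment, N m; "finger_gap": finger opening in mm; "grip_force": force on a finger pad.
Only numpy, scipy, OpenCV 4.12 (cv2) and the standard library are available. Lean on these libraries where they do the work, as an engineer would, in place of code of your own. Each camera call takes 0.05 s, during which the arm holds its last target. There are 200 camera calls.

## Working session

There is one attempt and no reset: what is moved stays moved. The work goes in short steps, Python scripts to look and compute and a shell command to move; the robot and the scene stay as the last step left them, time stands still between calls to the robot, and variables do not carry over. Pictures are saved under pics/ and viewed, at most 14 in all, crops included, and the job is handed in when it is done.

```bash
mkdir -p pics
cat > h.py <<'E'
import numpy as np, cv2
from bench import sensors, optics, r, search_frame, cut_out, place_of
from scipy.spatial.transform import Rotation as R
def f(c): return 192/np.tan(np.radians(c['fovy'])/2)
def rot(c):
    q=np.array(c['rotation'],float); return q if q.shape==(3,3) else R.from_quat(q).as_matrix()
def back(c,p,z):
    d=rot(c)@np.array([(p[0]-c['cx'])/f(c),(p[1]-c['cy'])/f(c),1]); o=np.array(c['xyz'],float)
    return o+d*(z-o[2])/d[2]
def proj(c,P):
    v=rot(c).T@(np.array(P,float)-np.array(c['xyz'],float)); return np.array([c['cx'],c['cy']])+f(c)*v[:2]/v[2]
def save(c,n): cv2.imwrite('pics/'+n,c['frame'][:,:,::-1])
E
python3 - <<'E'
from h import *
s=sensors.get_obs(); print({k:np.round(s[k],3).tolist() for k in s})
for n in ['top','side']:
    c=optics.camera(n); save(c,n+'0.png'); print(n,c['fovy'],c['cx'],c['cy'],c['xyz'],np.round(rot(c),3).tolist())
    for l in ['bottle_white','bottle_red','bottle_green','bottle_blue','mark_a','giraffe','brush_pot']:
        for d in place_of(l,n)[:5]: 
            z=15 if l in('mark_a','giraffe') else 0
            print(l,np.round(d['p'],2),np.round(d['position']),np.round(back(c,d['position'],z)))
E
```

```text
{'time': 0.0, 'joints': [1.028, 0.435, 0.025, 1.574, -0.012, 1.134, -0.075], 'qd': [-0.001, -0.001, -0.0, -0.001, -0.001, -0.001, -0.0], 'joint_efforts': [0.001, -67.049, 1.026, -31.62, 0.015, 0.013, -0.0], 'eef_pos': [265.837, -565.027, 205.207], 'ee_rot': [0.976, 0.218, -0.0, -0.001], 'force': [0.17, 0.161, 0.931], 'torque': [-0.024, 0.03, 0.009], 'grip_force': 0.0, 'finger_gap': 85.203}
top 48.84118387853368 252.77922623939085 187.45050619948023 [ 404.87947634   79.82071227 1070.0988041 ] [[0.022, -0.995, 0.099], [-1.0, -0.021, 0.008], [-0.006, -0.1, -0.995]]
bottle_white 0.51 [401. 243.] [ 379. -286.    0.]
bottle_red 0.72 [253. 220.] [430.  85.   0.]
bottle_green 0.54 [313. 218.] [438. -64.   0.]
bottle_green 0.47 [318. 160.] [587. -78.   0.]
bottle_blue 0.89 [177. 186.] [511. 281.  -0.]
bottle_blue 0.75 [195. 228.] [405. 231.   0.]
mark_a 0.78 [247. 137.] [639. 106.  15.]
mark_a 0.6 [317. 158.] [587. -71.  15.]
mark_a 0.56 [352. 167.] [ 566. -159.   15.]
giraffe 0.74 [222. 131.] [653. 168.  15.]
side 42.64051648575621 257.28536843169826 187.15897622428523 [ 349.89336902 1035.48768391  657.53005466] [[-0.988, -0.074, 0.137], [-0.156, 0.521, -0.839], [-0.009, -0.85, -0.526]]
bottle_white 0.57 [319. 144.] [ 379. -276.   -0.]
bottle_white 0.45 [294. 183.] [430. -47.   0.]
bottle_white 0.27 [234. 169.] [599. -95.   0.]
bottle_red 0.8 [292. 212.] [423.  87.   0.]
bottle_green 0.63 [294. 180.] [432. -61.   0.]
bottle_green 0.61 [232. 170.] [602. -90.   0.]
bottle_blue 0.64 [236. 264.] [519. 285.   0.]
bottle_blue 0.59 [298. 253.] [396. 232.   0.]
bottle_blue 0.23 [190. 217.] [655. 140.   0.]
mark_a 0.75 [204. 202.] [632.  96.  15.]
mark_a 0.62 [232. 170.] [597. -66.  15.]
mark_a 0.57 [218. 182.] [618.   2.  15.]
mark_a 0.53 [251. 155.] [ 561. -153.   15.]
giraffe 0.89 [190. 216.] [648. 156.  15.]
brush_pot 0.64 [221. 323.] [514. 444.   0.]
```

View pics/top0.png

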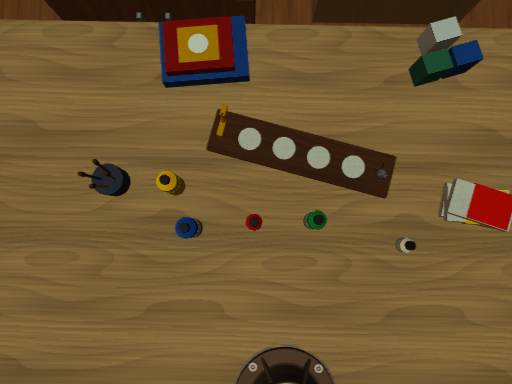

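View pics/side0.png

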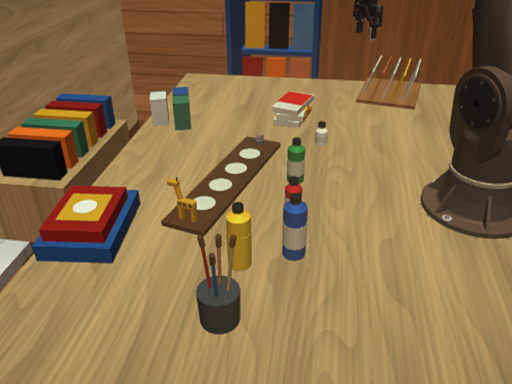

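Top view: the blue bottle is at (187,228), and its yellow look-alike is at (167,181). Red is at (254,221), green at (316,219) and white at (405,245). The dots are at (249,139), (284,148), (318,157) and (353,167), with the giraffe at (222,121) and the mouse at (382,173). The white disc on the books at (198,43) and the coloured books and boxes are decoys. I'll refine these positions from the dots and caps.

```bash
cat > m.py <<'E'
from h import *
c=optics.camera('top'); img=c['frame'].astype(int); 
def blob(mask,near,rad):
    m=mask.astype(np.uint8); n,l,st,ce=cv2.connectedComponentsWithStats(m)
    b=[(st[i][4],tuple(ce[i])) for i in range(1,n) if np.hypot(*(ce[i]-near))<rad]
    return max(b) if b else None
D=[]
for p in [(249,139),(284,148),(318,157),(353,167)]:
    b=blob(img.min(2)>120,p,8); w=back(c,b[1],15); D.append(w[:2]); print('dot',b[0],np.round(b[1],1),np.round(w,1))
u=(D[0]-D[3]); u/=np.linalg.norm(u); print('rowangle',np.degrees(np.arctan2(u[1],u[0])),np.linalg.norm(D[0]-D[3]))
for n,p,h in [('blue',(185,228),144),('green',(318,220),118),('red',(254,221),92),('white',(410,245),66)]:
    b=blob(img.max(2)<45,p,9)
    if b: print(n,b[0],np.round(b[1],1),np.round(back(c,b[1],h-3),1))
E
python3 m.py
python3 - <<'E'
from h import *
c=optics.camera('top'); s=optics.camera('side')
a=cv2.resize(c['frame'][150:270,140:430],None,fx=2.6,fy=2.6,interpolation=cv2.INTER_CUBIC)
cv2.imwrite('pics/crop1.png',a[:,:,::-1])
E
```

```text
dot 365 [249.1 138.4] [635.3 100.2  15. ]
dot 374 [283.6 147.6] [613.4  12.5  15. ]
dot 367 [318.1 156.9] [591.4 -75.   15. ]
dot 376 [352.8 166.3] [ 569.1 -162.3   15. ]
rowangle 75.86232301267852 270.71453511835915
blue 82 [184.  227.3] [406.8 235.9 141. ]
green 82 [318.4 219.3] [431.4 -61.8 115. ]
red 60 [253.7 221.7] [423.4  83.7  89. ]
white 74 [409.9 245.1] [ 376.9 -285.4   63. ]
```

View pics/crop1.png

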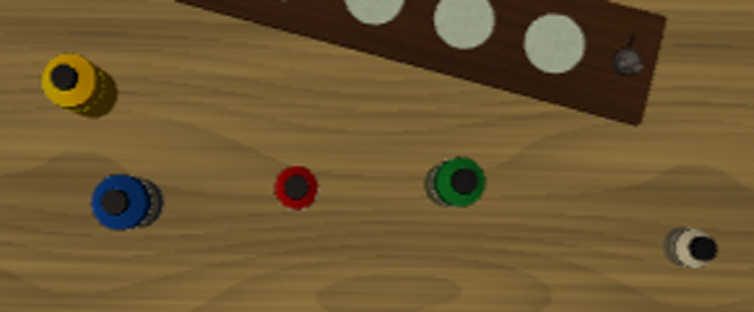

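The crop shows four distinct bottles: blue at (118,200), red (296,187), green (460,181) and white (697,247). Yellow at (68,80) is excluded. I'll start with white, which is nearest the arm.

```bash
cat > go.py <<'E'
import sys
from h import *
# go.py x y z [yaw of tool x, deg]: shift in tool axes (m) and turn about tool axes (deg)
s=sensors.get_obs(); q=R.from_quat(s['ee_rot']); t=np.array(sys.argv[1:4],float)
yaw=float(sys.argv[4]) if len(sys.argv)>4 else 75.9
a=np.radians(yaw); T=R.from_matrix(np.array([[np.cos(a),np.sin(a),0],[np.sin(a),-np.cos(a),0],[0,0,-1]]))
print('at',np.round(s['eef_pos'],1),'t',s['time'],'shift',np.round(q.inv().apply(t-s['eef_pos'])/1e3,4),'turn',np.round((q.inv()*T).as_rotvec(degrees=True),2))
E
python3 go.py 377 -285 206
```

```text
at [ 266.1 -565.6  206. ] t 0.95 shift [ 0.2198 -0.2066  0.    ] turn [  0.     0.   -50.71]
```

```bash
python3 -m creep '[[[0.03,-0.028,0,0,0,-6.3,0.085],[0.058,-0.055,0,0,0,-12.6,0.085],[0.086,-0.081,0,0,0,-19,0.085],[0.113,-0.107,0,0,0,-25.3,0.085],[0.14,-0.132,0,0,0,-31.7,0.085],[0.168,-0.158,0,0,0,-38,0.085],[0.195,-0.183,0,0,0,-44.4,0.085],[0.22,-0.207,0,0,0,-50.7,0.085],[0.22,-0.207,0,0,0,-50.7,0.085],[0.22,-0.207,0,0,0,-50.7,0.085]]]'
python3 - <<'E'
from h import *
c=optics.camera('wrist'); save(c,'w1.png'); print(c['fovy'],c['cx'],c['cy'],np.round(c['xyz']),np.round(rot(c),2).tolist()); print(np.round(proj(c,[377,-285,66])))
for d in place_of('bottle_white','wrist'): print(np.round(d['p'],2),d['position'],np.round(back(c,d['position'],0),1))
E
python3 go.py 377 -285 24
```

```text
time: 1.78
eef_pos: [377.9, -282.9, 206.4]
ee_rot: [0.787, 0.616, 0.0, 0.0]
force: [0.2, -0.6, 0.5]
finger_gap: 84.9
grip_force: 0.0
64.06934684395286 258.3858581819171 190.10009834973826 [ 394. -216.  374.] [[0.97, -0.23, -0.07], [-0.24, -0.93, -0.27], [0.0, 0.28, -0.96]]
[258. 174.]
0.55 [257.4, 165.2] [ 375.2 -288.7    0. ]
at [ 376.8 -285.4  206.1] t 1.8833 shift [5.000e-04 1.000e-04 1.821e-01] turn [ 0.01  0.04 -0.1 ]
```

View pics/w1.png

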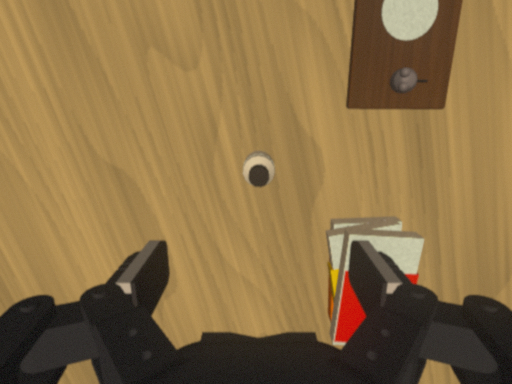

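The white bottle's cap shows at (258,175), where it was predicted to be. The books at (375,280) clear the fingers. I'll descend, grip and lift.

```bash
python3 -m creep '[[[0,0,0.03,0,0,0,0.085],[0,0,0.06,0,0,0,0.085],[0,0,0.09,0,0,0,0.085],[0,0,0.115,0,0,0,0.085],[0,0,0.14,0,0,0,0.085],[0,0,0.16,0,0,0,0.085],[0,0,0.175,0,0,0,0.085],[0,0,0.182,0,0,0,0.085],[0,0,0.182,0,0,0,0.085],[0,0,0.182,0,0,0,0.06]]]'
python3 -m creep '[[[0,0,0,0,0,0,0.02],[0,0,0,0,0,0,0.02],[0,0,0,0,0,0,0.02],[0,0,0,0,0,0,0.02],[0,0,0,0,0,0,0.02],[0,0,0,0,0,0,0.02],[0,0,0,0,0,0,0.02],[0,0,0,0,0,0,0.02],[0,0,0,0,0,0,0.02],[0,0,0,0,0,0,0.02]]]'
```

```text
time: 2.72
eef_pos: [376.8, -285.4, 24.2]
ee_rot: [0.789, 0.614, -0.0, -0.0]
force: [1.2, -0.1, 0.7]
finger_gap: 75.0
grip_force: 0.0
time: 3.55
eef_pos: [377.6, -285.0, 24.6]
ee_rot: [0.789, 0.615, 0.0, 0.001]
force: [-0.2, -0.5, 7.0]
finger_gap: 20.5
grip_force: 29.5
```

Run:
```python
from h import *
s=sensors.get_obs(); print(s['finger_gap'],s['grip_force'],s['force'])
c=optics.camera('wrist'); d=optics.camera('side')
b=cv2.resize(d['frame'][90:180,270:370],None,fx=4,fy=4,interpolation=cv2.INTER_CUBIC)
a=cv2.resize(c['frame'],(480,360)); cv2.imwrite('pics/w2.png',cv2.cvtColor(np.hstack([a[:,100:],b[:360,:400]]),cv2.COLOR_RGB2BGR))
```

```text
20.45191781447334 29.540822786511853 [-0.23075796 -0.47174286  6.9819609 ]
```

View pics/w2.png

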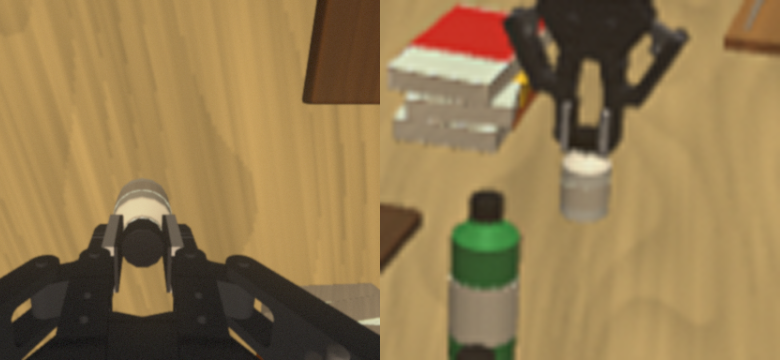

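The fingers look closed on the cap (wrist view (143,242)), with the bottle standing straight and its base unmoved. That is higher than the reported TCP should give, so I'll check the real tip height in the side camera.

Run:
```python
from h import *
d=optics.camera('side'); s=sensors.get_obs()
print(s['eef_pos'],s['ee_rot'],np.round(s['joints'],3))
for z in (0,10,24,40,50,66,80): print(z,np.round(proj(d,[377,-285,z]),1))
for l in ['bottle_white']:
    for x in cut_out(l,'side')[:3]: print(x['p'],np.round(x['bbox']))
b=cv2.resize(d['frame'][100:160,290:350],None,fx=9,fy=9,interpolation=cv2.INTER_CUBIC)
cv2.imwrite('pics/s2.png',b[:,:,::-1])
```

```text
[ 377.59330437 -284.9313374    24.63479919] [7.88568968e-01 6.14945940e-01 1.59265599e-04 6.69276152e-04] [ 0.716  0.456 -0.237  2.114  0.188  0.589  0.101]
0 [319.7 142.9]
10 [319.9 139.9]
24 [320.1 135.6]
40 [320.5 130.6]
50 [320.7 127.5]
66 [321.  122.4]
80 [321.3 118. ]
```

View pics/s2.png

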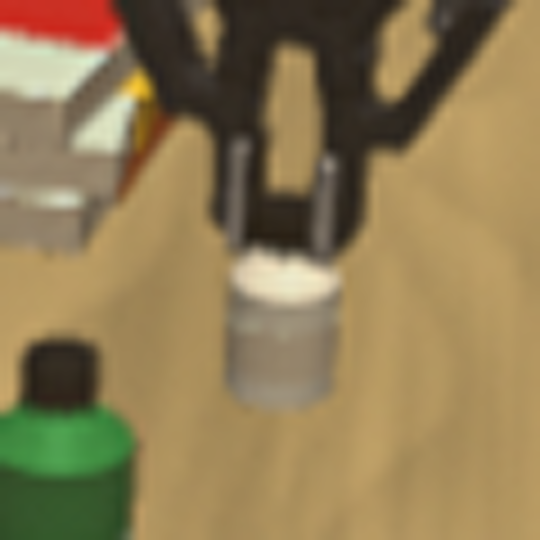

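Run:
```python
from h import *
c=optics.camera('wrist'); s=sensors.get_obs(); q=R.from_quat(s['ee_rot']); p=np.array(s['eef_pos'])
print(np.round(c['xyz'],1), p, s['force'], np.round(q.inv().apply(np.array(c['xyz'])-p),1))
print('cap66',proj(c,[377,-285,66]),'base front',proj(c,[377,-285,0]))
for dz in (14,0,-5,-20,-38): print(dz,np.round([proj(c,p+q.apply([0,y,dz])) for y in (-10,0,10)]).tolist())
```

```text
[ 394.2 -217.7  192.4] [ 377.58248694 -284.92673325   24.62315883] [-0.64714692  0.56697626  7.05936621] [ 6.920e+01 -1.000e-01 -1.678e+02]
cap66 [257.52464834 259.42424347] base front [257.72181202 210.40031486]
14 [[243.0, 216.0], [259.0, 216.0], [274.0, 216.0]]
0 [[242.0, 224.0], [259.0, 224.0], [276.0, 224.0]]
-5 [[241.0, 228.0], [259.0, 228.0], [276.0, 228.0]]
-20 [[240.0, 239.0], [259.0, 239.0], [278.0, 239.0]]
-38 [[237.0, 255.0], [259.0, 255.0], [280.0, 255.0]]
```

The wrist and side cameras agree. The real fingertips sit about 25 mm *behind* the reported TCP (about 38 mm off the stated geometry), so the grip landed on the cap. I'll open, go 38 mm lower and regrip on the body.

```bash
python3 -m creep '[[[0,0,0,0,0,0,0.085],[0,0,0,0,0,0,0.085],[0,0,0,0,0,0,0.085],[0,0,0,0,0,0,0.085],[0,0,0,0,0,0,0.085],[0,0,0.01,0,0,0,0.085],[0,0,0.02,0,0,0,0.085],[0,0,0.03,0,0,0,0.085],[0,0,0.037,0,0,0,0.085],[0,0,0.037,0,0,0,0.06]]]'
python3 -m creep '[[[0,0,0,0,0,0,0.03],[0,0,0,0,0,0,0.03],[0,0,0,0,0,0,0.03],[0,0,0,0,0,0,0.03],[0,0,0,0,0,0,0.03],[0,0,0,0,0,0,0.03],[0,0,0,0,0,0,0.03],[0,0,0,0,0,0,0.03],[0,0,0,0,0,0,0.03],[0,0,0,0,0,0,0.03]]]'
```

```text
time: 4.63
eef_pos: [375.8, -283.8, -15.0]
ee_rot: [0.789, 0.615, -0.001, -0.002]
force: [0.3, -0.9, -0.7]
finger_gap: 75.0
grip_force: 0.0
time: 5.47
eef_pos: [377.3, -284.8, -12.4]
ee_rot: [0.789, 0.615, 0.0, 0.0]
force: [-1.8, 0.8, 6.4]
finger_gap: 34.0
grip_force: 59.7
```

Gripped on the body (34 mm at 60 N). I'll lift and carry it to the mouse-end dot.

```bash
python3 -m creep '[[[0,0,-0.005,0,0,0,0.03],[0,0,-0.015,0,0,0,0.03],[0,0,-0.03,0,0,0,0.03],[0,0,-0.045,0,0,0,0.03],[0,0,-0.06,0,0,0,0.03],[0,0,-0.06,0,0,0,0.03],[0,0,-0.06,0,0,0,0.03],[0,0,-0.06,0,0,0,0.03],[0,0,-0.06,0,0,0,0.03],[0,0,-0.06,0,0,0,0.03]]]'; python3 go.py 569.1 -162.3 48
```

```text
time: 6.3
eef_pos: [376.6, -284.3, 46.5]
ee_rot: [0.789, 0.615, -0.0, -0.001]
force: [-0.2, -0.9, -0.3]
finger_gap: 34.0
grip_force: 59.7
at [ 376.6 -284.3   46.5] t 6.3 shift [ 0.1653  0.157  -0.0017] turn [-0.06 -0.02 -0.  ]
```

```bash
python3 -m creep '[[[0.015,0.014,0,0,0,0,0.03],[0.037,0.035,0,0,0,0,0.03],[0.06,0.057,0,0,0,0,0.03],[0.083,0.079,0,0,0,0,0.03],[0.106,0.101,0,0,0,0,0.03],[0.129,0.123,0,0,0,0,0.03],[0.15,0.143,0,0,0,0,0.03],[0.165,0.157,0,0,0,0,0.03],[0.165,0.157,0,0,0,0,0.03],[0.165,0.157,0,0,0,0,0.03]]]'; python3 go.py 569.1 -162.3 3
python3 - <<'E'
from h import *
c=optics.camera('wrist'); d=optics.camera('side'); s=sensors.get_obs(); p=s['eef_pos']
print('dot',proj(c,[569.1,-162.3,15]),'base exp',proj(d,[p[0],p[1],59]))
b=cv2.resize(d['frame'][90:210,170:330],None,fx=3,fy=3,interpolation=cv2.INTER_CUBIC)
cv2.imwrite('pics/w3.png',cv2.cvtColor(np.hstack([c['frame'][:360,100:400],b]),cv2.COLOR_RGB2BGR))
E
```

```text
time: 7.13
eef_pos: [569.9, -161.5, 46.1]
ee_rot: [0.788, 0.616, -0.0, -0.001]
force: [-0.5, -0.7, -1.3]
finger_gap: 34.4
grip_force: 59.7
at [ 569.9 -161.5   46.1] t 7.1333 shift [-0.001  -0.0005  0.0431] turn [-0.07 -0.03  0.13]
dot [257.92068388 208.3174601 ] base exp [248.76161052 139.02368162]
```

View pics/w3.png

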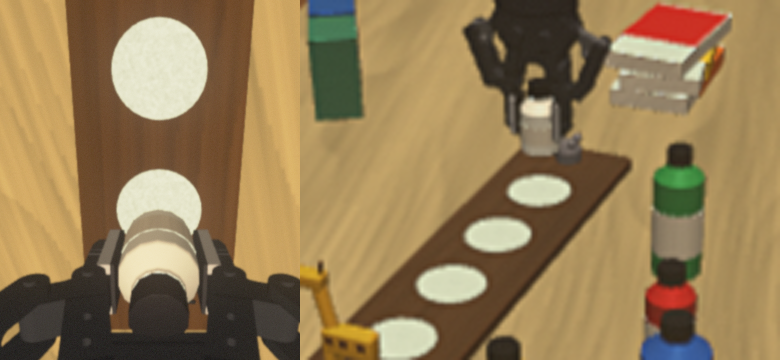

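The wrist view shows the white bottle upright over the last dot at (158,208), clear of the mouse. Next I lower, release and retreat.

```bash
python3 -m creep '[[[0,0,0.012,0,0,0,0.03],[-0.001,-0.0005,0.024,0,0,0,0.03],[-0.001,-0.0005,0.034,0,0,0,0.03],[-0.001,-0.0005,0.04,0,0,0,0.03],[-0.001,-0.0005,0.0435,0,0,0,0.03],[-0.001,-0.0005,0.0435,0,0,0,0.03],[-0.001,-0.0005,0.0435,0,0,0,0.04],[-0.001,-0.0005,0.0435,0,0,0,0.06],[-0.001,-0.0005,0.0435,0,0,0,0.085],[-0.001,-0.0005,0.0435,0,0,0,0.085]]]'
python3 -m creep '[[[0,0,0,0,0,0,0.085],[0,0,0,0,0,0,0.085],[0,0,-0.01,0,0,0,0.085],[0,0,-0.03,0,0,0,0.085],[0,0,-0.055,0,0,0,0.085],[0,0,-0.085,0,0,0,0.085],[0,0,-0.115,0,0,0,0.085],[0,0,-0.14,0,0,0,0.085],[0,0,-0.15,0,0,0,0.085],[0,0,-0.15,0,0,0,0.085]]]'
python3 go.py 423.4 83.7 150
```

```text
time: 8.07
eef_pos: [568.9, -163.7, 3.5]
ee_rot: [0.789, 0.615, 0.0, 0.0]
force: [-1.0, -0.6, -0.6]
finger_gap: 74.8
grip_force: 0.0
time: 8.9
eef_pos: [570.6, -163.9, 157.0]
ee_rot: [0.789, 0.615, 0.002, 0.002]
force: [-0.0, 0.0, -0.7]
finger_gap: 85.2
grip_force: 0.0
at [ 570.6 -163.9  157. ] t 8.9 shift [ 0.2043 -0.2031  0.0059] turn [ 0.32 -0.   -0.01]
```

```bash
python3 -m creep '[[[0.025,-0.025,0,0,0,0,0.085],[0.05,-0.05,0,0,0,0,0.085],[0.075,-0.075,0,0,0,0,0.085],[0.1,-0.1,0,0,0,0,0.085],[0.125,-0.125,0,0,0,0,0.085],[0.15,-0.15,0,0,0,0,0.085],[0.178,-0.178,0,0,0,0,0.085],[0.204,-0.203,0,0,0,0,0.085],[0.204,-0.203,0,0,0,0,0.085],[0.204,-0.203,0,0,0,0,0.085]]]'
python3 - <<'E'
from h import *
c=optics.camera('wrist'); print(np.round(proj(c,[423.4,83.7,92]),1))
for d in cut_out('bottle_red','wrist')[:2]: print(d['p'],np.round(d['bbox']))
im=c['frame'].astype(int); P=proj(c,[423.4,83.7,92]); x,y=P.astype(int)
m=(im.max(2)<50).astype(np.uint8)[y-25:y+25,x-25:x+25]; n,l,s,ce=cv2.connectedComponentsWithStats(m)
print([(s[i][4],np.round(ce[i]+[x-25,y-25],1)) for i in range(1,n) if s[i][4]>30])
E
python3 m.py; python3 go.py 423.4 83.7 9
```

```text
time: 9.73
eef_pos: [420.1, 85.0, 152.9]
ee_rot: [0.787, 0.617, -0.001, -0.0]
force: [-0.4, -0.9, -0.9]
finger_gap: 85.2
grip_force: 0.0
[263.1 194.9]
0.94 [237. 154.  53.  57.]
[]
dot 387 [249.1 138.4] [635.  100.4  15. ]
dot 387 [283.4 147.6] [613.3  12.9  15. ]
dot 386 [317.9 157. ] [591.1 -74.4  15. ]
dot 236 [350.4 166.4] [ 568.8 -156.3   15. ]
rowangle 75.53385601895246 265.0870975521769
blue 77 [184.2 227.2] [407.  235.5 141. ]
green 79 [318.3 219.3] [431.4 -61.5 115. ]
at [421.8  82.5 153. ] t 9.8833 shift [0.0017 0.0013 0.144 ] turn [-0.04  0.04 -0.1 ]
```

```bash
python3 -m creep '[[[0.001,0.001,0.02,0,0,0,0.085],[0.002,0.001,0.045,0,0,0,0.085],[0.002,0.001,0.07,0,0,0,0.085],[0.002,0.001,0.095,0,0,0,0.085],[0.002,0.001,0.115,0,0,0,0.085],[0.002,0.001,0.132,0,0,0,0.085],[0.002,0.001,0.141,0,0,0,0.085],[0.002,0.001,0.144,0,0,0,0.085],[0.002,0.001,0.144,0,0,0,0.085],[0.002,0.001,0.144,0,0,0,0.06]]]'
python3 -m creep '[[[0,0,0,0,0,0,0.034],[0,0,0,0,0,0,0.034],[0,0,0,0,0,0,0.034],[0,0,0,0,0,0,0.034],[0,0,0,0,0,0,0.034],[0,0,0,0,0,0,0.034],[0,0,0,0,0,0,0.034],[0,0,0,0,0,0,0.034],[0,0,0,0,0,0,0.034],[0,0,0,0,0,0,0.034]]]'
```

```text
time: 10.72
eef_pos: [423.7, 85.1, 10.0]
ee_rot: [0.789, 0.615, 0.0, 0.0]
force: [-0.8, 0.8, 0.2]
finger_gap: 74.8
grip_force: 0.0
time: 11.55
eef_pos: [423.8, 85.5, 10.4]
ee_rot: [0.789, 0.615, 0.001, 0.001]
force: [-0.1, -1.1, 9.9]
finger_gap: 38.7
grip_force: 59.0
```

```bash
python3 -m creep '[[[0,0,-0.005,0,0,0,0.034],[0,0,-0.015,0,0,0,0.034],[0,0,-0.03,0,0,0,0.034],[0,0,-0.045,0,0,0,0.034],[0,0,-0.05,0,0,0,0.034],[0,0,-0.05,0,0,0,0.034],[0,0,-0.05,0,0,0,0.034],[0,0,-0.05,0,0,0,0.034],[0,0,-0.05,0,0,0,0.034],[0,0,-0.05,0,0,0,0.034]]]'; python3 go.py 591.3 -73.7 60
```

```text
time: 12.38
eef_pos: [422.6, 85.2, 58.9]
ee_rot: [0.789, 0.615, -0.001, -0.0]
force: [0.1, -0.0, -0.5]
finger_gap: 38.8
grip_force: 60.2
at [422.6  85.2  58.9] t 12.3833 shift [-0.113   0.2023 -0.0013] turn [-0.06  0.03 -0.  ]
```

```bash
python3 -m creep '[[[-0.008,0.015,0,0,0,0,0.034],[-0.022,0.04,0,0,0,0,0.034],[-0.038,0.068,0,0,0,0,0.034],[-0.055,0.098,0,0,0,0,0.034],[-0.072,0.128,0,0,0,0,0.034],[-0.088,0.158,0,0,0,0,0.034],[-0.103,0.185,0,0,0,0,0.034],[-0.113,0.202,0,0,0,0,0.034],[-0.113,0.202,0,0,0,0,0.034],[-0.113,0.202,0,0,0,0,0.034]]]'; python3 go.py 591.3 -73.7 25.5
```

```text
time: 13.22
eef_pos: [591.3, -74.4, 58.4]
ee_rot: [0.789, 0.614, -0.0, -0.0]
force: [-0.8, -0.3, -1.2]
finger_gap: 38.4
grip_force: 60.3
at [591.3 -74.4  58.4] t 13.2167 shift [ 0.0007 -0.0002  0.0329] turn [-0.07  0.01 -0.12]
```

```bash
python3 -m creep '[[[0,0,0.01,0,0,0,0.034],[0.001,0,0.02,0,0,0,0.034],[0.001,0,0.027,0,0,0,0.034],[0.001,0,0.032,0,0,0,0.034],[0.001,0,0.0345,0,0,0,0.034],[0.001,0,0.0345,0,0,0,0.034],[0.001,0,0.0345,0,0,0,0.045],[0.001,0,0.0345,0,0,0,0.06],[0.001,0,0.0345,0,0,0,0.085],[0.001,0,0.0345,0,0,0,0.085]]]'
python3 -m creep '[[[0,0,0,0,0,0,0.085],[0,0,0,0,0,0,0.085],[0,0,-0.01,0,0,0,0.085],[0,0,-0.03,0,0,0,0.085],[0,0,-0.055,0,0,0,0.085],[0,0,-0.08,0,0,0,0.085],[0,0,-0.105,0,0,0,0.085],[0,0,-0.12,0,0,0,0.085],[0,0,-0.13,0,0,0,0.085],[0,0,-0.13,0,0,0,0.085]]]'
python3 go.py 431.4 -61.6 155
```

```text
time: 14.05
eef_pos: [591.6, -72.4, 24.8]
ee_rot: [0.789, 0.615, -0.0, -0.0]
force: [0.2, -0.4, 0.5]
finger_gap: 78.9
grip_force: 0.0
time: 14.88
eef_pos: [593.0, -72.5, 157.7]
ee_rot: [0.789, 0.615, 0.001, 0.001]
force: [1.0, -0.6, 0.3]
finger_gap: 84.9
grip_force: 0.0
at [593.  -72.5 157.7] t 14.8833 shift [-0.0289 -0.1594  0.0021] turn [ 0.23 -0.04 -0.01]
```

Next is green. From that viewpoint I'll also check the placed red and white bottles with the top camera.

```bash
python3 -m creep '[[[-0.004,-0.022,0,0,0,0,0.085],[-0.008,-0.045,0,0,0,0,0.085],[-0.013,-0.07,0,0,0,0,0.085],[-0.018,-0.1,0,0,0,0,0.085],[-0.023,-0.13,0,0,0,0,0.085],[-0.027,-0.15,0,0,0,0,0.085],[-0.029,-0.1595,0,0,0,0,0.085],[-0.029,-0.1595,0,0,0,0,0.085],[-0.029,-0.1595,0,0,0,0,0.085],[-0.029,-0.1595,0,0,0,0,0.085]]]'
python3 - <<'E'
from h import *
c=optics.camera('wrist'); print(np.round(proj(c,[431.4,-61.6,102]),1))
for d in cut_out('bottle_green','wrist')[:2]: print(d['p'],np.round(d['bbox']))
t=optics.camera('top'); im=t['frame'].astype(int)
for n,w,h in [('red',(591.3,-74.7),107),('white',(569.1,-162.3),81)]:
    P=proj(t,[*w,h]); x,y=P.astype(int); m=(im.max(2)<45).astype(np.uint8)[y-6:y+7,x-6:x+7]; yy,xx=np.nonzero(m); print(n,np.round(P,1),len(xx),np.round([xx.mean()+x-6,yy.mean()+y-6],1) if len(xx) else '')
save(t,'top2.png')
E
python3 go.py 431.4 -61.6 34
```

```text
time: 15.72
eef_pos: [431.3, -61.8, 155.0]
ee_rot: [0.789, 0.615, 0.0, 0.0]
force: [0.8, 0.5, 0.3]
finger_gap: 85.0
grip_force: 0.0
[258.5 197.1]
0.86 [233. 150.  57.  71.]
red [323.9 150.1] 65 [322.8 150.9]
white [359.2 162.2] 69 [360.2 163.4]
at [431.  -61.7 154.8] t 15.8667 shift [1.000e-04 4.000e-04 1.208e-01] turn [ 0.01 -0.02  0.  ]
```

View pics/top2.png

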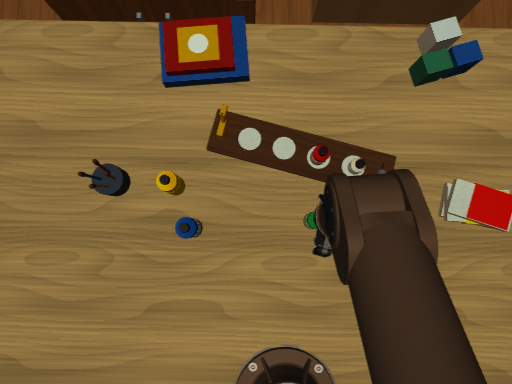

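Red at (322,151) and white at (360,163) stand within about 3 mm of their dots. Next I grip green.

```bash
python3 -m creep '[[[0,0,0.02,0,0,0,0.085],[0,0,0.045,0,0,0,0.085],[0,0,0.07,0,0,0,0.085],[0,0,0.095,0,0,0,0.085],[0,0,0.11,0,0,0,0.085],[0,0,0.118,0,0,0,0.085],[0,0,0.121,0,0,0,0.085],[0,0,0.121,0,0,0,0.085],[0,0,0.121,0,0,0,0.085],[0,0,0.121,0,0,0,0.06]]]'
python3 -m creep '[[[0,0,0,0,0,0,0.038],[0,0,0,0,0,0,0.038],[0,0,0,0,0,0,0.038],[0,0,0,0,0,0,0.038],[0,0,0,0,0,0,0.038],[0,0,0,0,0,0,0.038],[0,0,0,0,0,0,0.038],[0,0,0,0,0,0,0.038],[0,0,0,0,0,0,0.038],[0,0,0,0,0,0,0.038]]]'
python3 -m creep '[[[0,0,-0.005,0,0,0,0.038],[0,0,-0.015,0,0,0,0.038],[0,0,-0.03,0,0,0,0.038],[0,0,-0.045,0,0,0,0.038],[0,0,-0.05,0,0,0,0.038],[0,0,-0.05,0,0,0,0.038],[0,0,-0.05,0,0,0,0.038],[0,0,-0.05,0,0,0,0.038],[0,0,-0.05,0,0,0,0.038],[0,0,-0.05,0,0,0,0.038]]]'; python3 go.py 613.3 12.7 84
```

```text
time: 16.7
eef_pos: [430.9, -61.8, 34.9]
ee_rot: [0.789, 0.615, 0.001, 0.001]
force: [0.8, 0.0, -1.3]
finger_gap: 75.3
grip_force: 0.0
time: 17.53
eef_pos: [430.8, -61.9, 34.9]
ee_rot: [0.789, 0.615, 0.001, 0.001]
force: [-0.5, 0.3, 8.0]
finger_gap: 42.8
grip_force: 59.4
time: 18.37
eef_pos: [429.5, -61.7, 83.4]
ee_rot: [0.789, 0.615, -0.0, -0.0]
force: [-1.0, 0.3, -2.1]
finger_gap: 42.5
grip_force: 61.1
at [429.5 -61.7  83.4] t 18.3667 shift [ 0.117   0.1602 -0.0009] turn [-0.07  0.01 -0.  ]
```

```bash
python3 -m creep '[[[0.015,0.01,0,0,0,0,0.038],[0.04,0.022,0,0,0,0,0.038],[0.068,0.037,0,0,0,0,0.038],[0.092,0.06,0,0,0,0,0.038],[0.11,0.088,0,0,0,0,0.038],[0.117,0.118,0,0,0,0,0.038],[0.117,0.145,0,0,0,0,0.038],[0.117,0.16,0,0,0,0,0.038],[0.117,0.16,0,0,0,0,0.038],[0.117,0.16,0,0,0,0,0.038]]]'; python3 go.py 613.3 12.7 50
```

```text
time: 19.2
eef_pos: [613.5, 12.5, 82.8]
ee_rot: [0.789, 0.615, -0.001, -0.001]
force: [0.2, 0.8, -2.8]
finger_gap: 42.6
grip_force: 61.3
at [613.5  12.5  82.8] t 19.2 shift [ 0.0001 -0.0002  0.0328] turn [-0.09  0.02 -0.04]
```

```bash
python3 -m creep '[[[0,0,0.01,0,0,0,0.038],[0,0,0.02,0,0,0,0.038],[0,0,0.027,0,0,0,0.038],[0,0,0.032,0,0,0,0.038],[0,0,0.0345,0,0,0,0.038],[0,0,0.0345,0,0,0,0.038],[0,0,0.0345,0,0,0,0.048],[0,0,0.0345,0,0,0,0.06],[0,0,0.0345,0,0,0,0.085],[0,0,0.0345,0,0,0,0.085]]]'
python3 -m creep '[[[0,0,0,0,0,0,0.085],[0,0,0,0,0,0,0.085],[0,0,-0.01,0,0,0,0.085],[0,0,-0.03,0,0,0,0.085],[0,0,-0.055,0,0,0,0.085],[0,0,-0.08,0,0,0,0.085],[0,0,-0.105,0,0,0,0.085],[0,0,-0.12,0,0,0,0.085],[0,0,-0.13,0,0,0,0.085],[0,0,-0.13,0,0,0,0.085]]]'
python3 go.py 407 235.7 178
```

```text
time: 20.03
eef_pos: [613.7, 12.7, 49.4]
ee_rot: [0.789, 0.615, 0.0, 0.0]
force: [-0.1, -0.3, -0.8]
finger_gap: 81.4
grip_force: 0.0
time: 20.87
eef_pos: [614.9, 13.0, 182.3]
ee_rot: [0.789, 0.615, 0.002, 0.001]
force: [0.7, -0.8, -1.0]
finger_gap: 84.9
grip_force: 0.0
at [614.9  13.  182.3] t 20.8667 shift [ 0.1653 -0.256   0.0035] turn [ 0.23 -0.07 -0.01]
```

```bash
python3 -m creep '[[[0.015,-0.023,0,0,0,0,0.085],[0.037,-0.057,0,0,0,0,0.085],[0.058,-0.09,0,0,0,0,0.085],[0.08,-0.124,0,0,0,0,0.085],[0.102,-0.158,0,0,0,0,0.085],[0.124,-0.192,0,0,0,0,0.085],[0.146,-0.226,0,0,0,0,0.085],[0.165,-0.256,0,0,0,0,0.085],[0.165,-0.256,0,0,0,0,0.085],[0.165,-0.256,0,0,0,0,0.085]]]'
python3 - <<'E'
from h import *
c=optics.camera('wrist'); save(c,'w4.png'); print(np.round(proj(c,[407,235.7,144]),1))
for d in cut_out('bottle_blue','wrist')[:3]: print(d['p'],np.round(d['bbox']))
E
python3 go.py 407 235.7 58
```

```text
time: 21.7
eef_pos: [403.7, 236.4, 178.9]
ee_rot: [0.787, 0.617, -0.001, -0.0]
force: [-0.2, -0.6, 0.2]
finger_gap: 84.9
grip_force: 0.0
[263.5 204.9]
0.76 [326.  65.  98.  67.]
0.59 [233. 144.  64.  79.]
at [405.7 234.3 178.8] t 21.8 shift [0.0019 0.001  0.1208] turn [-0.03  0.07 -0.03]
```

View pics/w4.png

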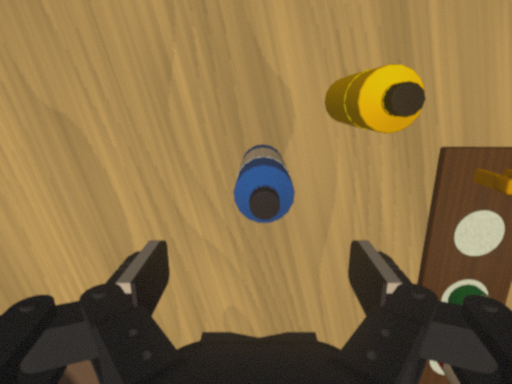

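The blue bottle's cap is at (264,203), as predicted. Yellow, at (400,98), is well clear. I'll grip and lift.

```bash
python3 -m creep '[[[0.001,0.001,0.02,0,0,0,0.085],[0.002,0.001,0.045,0,0,0,0.085],[0.002,0.001,0.07,0,0,0,0.085],[0.002,0.001,0.095,0,0,0,0.085],[0.002,0.001,0.11,0,0,0,0.085],[0.002,0.001,0.118,0,0,0,0.085],[0.002,0.001,0.121,0,0,0,0.085],[0.002,0.001,0.121,0,0,0,0.085],[0.002,0.001,0.121,0,0,0,0.085],[0.002,0.001,0.121,0,0,0,0.06]]]'
python3 -m creep '[[[0,0,0,0,0,0,0.042],[0,0,0,0,0,0,0.042],[0,0,0,0,0,0,0.042],[0,0,0,0,0,0,0.042],[0,0,0,0,0,0,0.042],[0,0,0,0,0,0,0.042],[0,0,0,0,0,0,0.042],[0,0,0,0,0,0,0.042],[0,0,0,0,0,0,0.042],[0,0,0,0,0,0,0.042]]]'
python3 -m creep '[[[0,0,-0.005,0,0,0,0.042],[0,0,-0.015,0,0,0,0.042],[0,0,-0.03,0,0,0,0.042],[0,0,-0.045,0,0,0,0.042],[0,0,-0.05,0,0,0,0.042],[0,0,-0.05,0,0,0,0.042],[0,0,-0.05,0,0,0,0.042],[0,0,-0.05,0,0,0,0.042],[0,0,-0.05,0,0,0,0.042],[0,0,-0.05,0,0,0,0.042]]]'; python3 go.py 635.2 100.3 108
```

```text
time: 22.63
eef_pos: [407.8, 237.1, 59.4]
ee_rot: [0.789, 0.615, 0.001, 0.0]
force: [0.1, 0.2, -0.0]
finger_gap: 75.3
grip_force: 0.0
time: 23.47
eef_pos: [407.6, 237.2, 59.4]
ee_rot: [0.789, 0.615, 0.001, 0.0]
force: [-0.7, -0.1, 8.1]
finger_gap: 46.6
grip_force: 60.8
time: 24.3
eef_pos: [406.6, 236.6, 107.9]
ee_rot: [0.789, 0.615, -0.001, -0.0]
force: [0.8, -0.2, -2.8]
finger_gap: 46.2
grip_force: 62.1
at [406.6 236.6 107.9] t 24.3 shift [-0.0765  0.2549 -0.0003] turn [-0.05  0.05 -0.  ]
```

```bash
python3 -m creep '[[[-0.012,0.01,0,0,0,0,0.042],[-0.03,0.033,0,0,0,0,0.042],[-0.048,0.063,0,0,0,0,0.042],[-0.062,0.097,0,0,0,0,0.042],[-0.072,0.133,0,0,0,0,0.042],[-0.076,0.17,0,0,0,0,0.042],[-0.076,0.205,0,0,0,0,0.042],[-0.076,0.238,0,0,0,0,0.042],[-0.076,0.255,0,0,0,0,0.042],[-0.076,0.255,0,0,0,0,0.042]]]'; python3 go.py 635.2 100.3 74
```

```text
time: 25.13
eef_pos: [639.3, 98.4, 107.2]
ee_rot: [0.79, 0.613, 0.0, 0.001]
force: [0.4, -0.5, -2.2]
finger_gap: 46.4
grip_force: 62.5
at [639.3  98.4 107.2] t 25.1333 shift [ 0.0008 -0.0045  0.0332] turn [ 0.06  0.03 -0.23]
```

```bash
python3 -c "
from h import *
optics.camera('side');optics.camera('side')"; python3 go.py 635.2 100.5 74
```

```text
at [635.3 100.8 107.3] t 25.2333 shift [-0.0003  0.      0.0333] turn [-0.11  0.03 -0.05]
```

```bash
python3 -m creep '[[[0,0,0.01,0,0,0,0.042],[0,0,0.02,0,0,0,0.042],[0,0,0.027,0,0,0,0.042],[0,0,0.032,0,0,0,0.042],[0,0,0.0345,0,0,0,0.042],[0,0,0.0345,0,0,0,0.042],[0,0,0.0345,0,0,0,0.052],[0,0,0.0345,0,0,0,0.065],[0,0,0.0345,0,0,0,0.085],[0,0,0.0345,0,0,0,0.085]]]'
python3 -m creep '[[[0,0,0,0,0,0,0.085],[0,0,0,0,0,0,0.085],[0,0,-0.01,0,0,0,0.085],[0,0,-0.03,0,0,0,0.085],[0,0,-0.055,0,0,0,0.085],[0,0,-0.08,0,0,0,0.085],[0,0,-0.105,0,0,0,0.085],[0,0,-0.12,0,0,0,0.085],[0,0,-0.13,0,0,0,0.085],[0,0,-0.13,0,0,0,0.085]]]'
python3 -m creep '[[[0,-0.02,0,0,0,0,0.085],[0,-0.05,0,0,0,0,0.085],[0,-0.08,0,0,0,0,0.085],[0,-0.11,0,0,0,0,0.085],[0,-0.14,0,0,0,0,0.085],[0,-0.17,0,0,0,0,0.085],[0,-0.2,0,0,0,0,0.085],[0,-0.22,0,0,0,0,0.085],[0,-0.22,0,0,0,0,0.085],[0,-0.22,0,0,0,0,0.085]]]'
python3 - <<'E'
from h import *
t=optics.camera('top'); d=optics.camera('side'); im=t['frame'].astype(int)
for n,w,h in [('blue',(635.2,100.3),159),('green',(613.3,12.7),133),('red',(591.3,-74.7),107),('white',(569.1,-162.3),81)]:
    P=proj(t,[*w,h-3]); x,y=P.astype(int); m=(im.max(2)<50).astype(np.uint8)[y-7:y+8,x-7:x+8]; yy,xx=np.nonzero(m); Q=np.array([xx.mean()+x-7,yy.mean()+y-7]); print(n,len(xx),np.round(back(t,Q,h-3)[:2]-w,1))
a=cv2.resize(t['frame'][90:220,190:400],None,fx=1.9,fy=1.9); b=cv2.resize(d['frame'][60:290,140:330],None,fx=1.9,fy=1.9)
h=max(a.shape[0],b.shape[0]); a=cv2.copyMakeBorder(a,0,h-a.shape[0],0,0,0)
cv2.imwrite('pics/fin.png',np.hstack([a,b])[:,:,::-1])
E
```

```text
time: 26.07
eef_pos: [635.9, 101.1, 74.0]
ee_rot: [0.789, 0.615, 0.0, 0.0]
force: [0.4, 0.2, 0.5]
finger_gap: 84.6
grip_force: 0.0
time: 26.9
eef_pos: [637.0, 101.4, 206.9]
ee_rot: [0.789, 0.615, 0.002, 0.001]
force: [0.3, 0.8, 0.4]
finger_gap: 84.5
grip_force: 0.0
time: 27.73
eef_pos: [421.4, 154.5, 203.5]
ee_rot: [0.788, 0.615, -0.001, 0.0]
force: [-0.0, 0.0, 0.7]
finger_gap: 84.9
grip_force: 0.0
blue 82 [-1.   0.6]
green 86 [-0.1  0.2]
red 69 [-1.4  2.1]
white 72 [-2.2 -3.3]
```

View pics/fin.png

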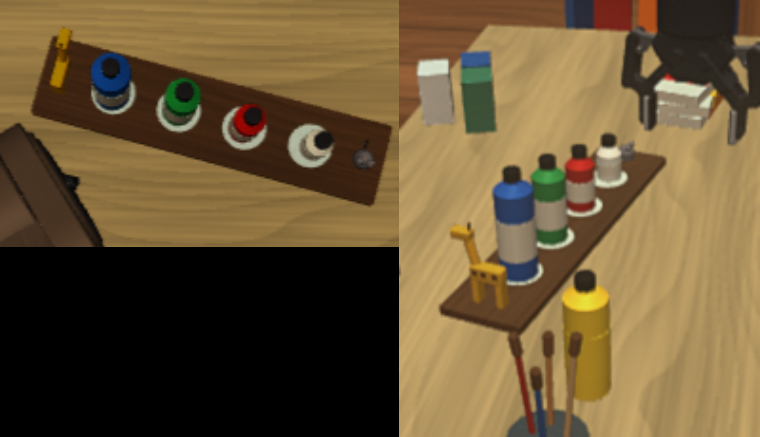

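The final picture shows blue, green, red and white upright on their dots from the giraffe to the mouse, all within about 4 mm. The gripper is clear and the pot has not moved. I'll hand in the job.

```bash
python3 -c "
from bench import r
print(r.close_job())"
```

```text
the job is handed in; nothing more can be done
None
```

The job is handed in: blue, green, red and white stand upright on the dots from giraffe to mouse, each within about 4 mm of centre by the top camera, and the brush pot was left where it stood; the hand-in call gave no verdict.

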